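# Seal a bauble carton in the label sealer

## Task

Take the long cardboard carton that lies on the desk and set it on the sealer's deck, paper-flap end towards the plunger and centred on it. Push it in until the plunger is fully in and the carton bears firmly and squarely on both steel stops, and hold it pressed there, steady, for two full seconds while the seal goes on. Then lay the carton flat, right side up, in the free part of the black tray beside the one already there, without disturbing that one, the gift box or the label roll.

Things in the scene. Friction and masses are not known exactly. Their poses are not given: they have to be found in the camera images.
- carton: The long, closed cardboard carton to seal, 110 x 56 x 55 mm (its x, y, z), about 0.2 kg, lying on the desk. Origin: centre of its underside; z up; x runs along its length towards the end with the white paper flap, a round-ended tongue on the top that folds down over that end. Grasp it across its 56 mm width.
- flap (a point): Centre of the carton's flap end face: 55 mm from its middle along its x, 27.5 mm above its underside.
- sealer: The label sealer, a fixed grey machine with a reel on top. Origin: on the desk under the middle of its stop faces; x points level into the machine, the way to push the carton; z up. In front of the stops (x -140 to 0 mm) is a flat steel deck 96 mm wide, top 6 mm above the desk, no side walls. Behind them the housing is 136 mm wide, 72 mm high; the reel, 58 to 138 mm behind them, 114 mm high.
- stop: The sealer's two upright steel stop bars, one either side of the plunger. Their front faces lie at x = 0 of the sealer; each is 20 mm wide, centred 25 mm to either side of the middle, from 6 to 58 mm above the desk. Origin and axes as the sealer's.
- plunger (a joint): Travel of the sprung plunger, a dark steel button 22 mm wide between the stops, on the sealer's middle line, 34 mm above the desk. 0 = out, its face 16 mm in front of the stop faces; 0.016 m = fully in, flush with the stop faces. It pushes back with about 4 N when out and 9 N when fully in, so some 15 N in all presses the carton well on the stops.
- tray: Fixed open black tray, 250 x 190 x 25 mm outside (its x, y, z), walls and floor 5 mm thick. Origin: centre of its underside. The finished carton already in it lies along the tray's y, about 78 mm from the tray's middle towards its +x; the rest of the tray is free.
- sealed: The finished carton already in the tray, same size and make as the one to seal. Origin: centre of its underside, x along its length. To be left alone.
- gift: Open white square gift box 72 x 72 x 48 mm with a metal bauble standing 75 mm high in it, loose on the desk near the carton. Origin: centre of its underside. To be left alone.
- roll: Small paper label roll lying flat, 64 mm across, 22 mm high, loose. Origin: centre of its underside. To be left alone.
Mind the look-alikes: they are no part of the job. Leave any green or turquoise look-alike of the carton alone.

How it is judged:
On the way:
1. on the deck, flap end first, the carton is pressed on the stops and held still 1.5 s: plunger in over 12.5 mm, centred to 11 mm, square to 0.12 rad, flap face within 6 mm of the stops (value of joint plunger above 0.0125 m and y of flap in the frame of sealer between -0.011 and 0.011 m and x of flap in the frame of sealer between -0.006 and 0.006 m and angle between the x axis of carton and the x axis of sealer, either way round below 0.12 rad and angle between carton's own z axis and vertical below 0.12 rad and z of carton in the frame of sealer below 0.014 m and contact force between carton and stop above 1 N and linear speed of carton below 0.03 m/s), for 1.5 s.
At the end, for the whole second after the job is handed in: The carton lies at rest, flat and right side up (within 0.1 rad), on the floor of the tray, inside its walls, and the finished carton still lies flat on the tray floor too (x of carton in the frame of tray between -0.11 and 0.11 m and y of carton in the frame of tray between -0.08 and 0.08 m and z of each of carton, sealed in the frame of tray below 0.01 m and angle between each of carton, sealed's own z axis and vertical below 0.1 rad and linear speed of carton below 0.02 m/s); the robot touches nothing.
It fails at once if the finished carton in the tray is shifted by more than 40 mm (distance of sealed from where it was at the start of the episode above 0.04 m).
It fails at once if the gift box is shifted by more than 40 mm (distance of gift from where it was at the start of the episode above 0.04 m).
It fails at once if the label roll is shifted by more than 40 mm (distance of roll from where it was at the start of the episode above 0.04 m).
It also fails if it takes over 54 s, if anything falls off the work surface, if the arm or the gripper's body presses on something with over 40 N, if the wrist force passes 120 N, or if a joint passes its speed limit or range.

## Robot

A 6-joint arm with a two-finger parallel gripper is mounted at the origin on the work surface. World frame = base frame: x ahead of the robot, y to its left, z up, the work surface at z = 0. Lengths are in m, angles in rad, forces in N, time in s.
With the tool pointing down it reaches from about 0.375 to 0.975 m from the base axis. Payload 3.8 kg.
Tool frame: the origin (TCP) lies midway between the tips of the shut fingers; the grasp point (between the pads) lies 19 mm behind it; z points along the fingers, y is the line along which they close (so a half turn about z gives the same grasp; the last joint's range is limited). The gripper opens to 85 mm and grips with 20 to 120 N. Pads are 22 mm wide; open, the fingers measure 114 mm over their backs; the gripper's body (76 mm by 85 mm) begins 54 mm behind the grasp point. The pads swing forward as they close: fully open they stand 13 mm farther back than shut.
Start: joints at [-1.164, 0.264, 1.604, -0, 1.274, -0.037], TCP at [0.29, -0.61, 0.231] pointing down, gripper open.
Joint ranges: [-2.63, 2.63], [-0.94, 2.18], [0.31, 2.57], [-1.31, 4.45], [0, 2.66], [-2.55, 2.55]. Speed limits (rad/s): [2.57, 2.57, 3.14, 3.14, 3.14, 3.14].

## Interface

Orientations are given as a rotation vector (axis times angle).
In Python, from workcell import * gives the robot as it stands. The module is installed in compiled form; this text tells all that it offers.
- The arm moves only by the tool apply_moves, never from a script. Its arguments are lists of equal length, an entry for each row: "fingers": the opening, from 0 (shut) to 1 (fully open); "travel": the shift along the tool's x, y, z normalised to -1 to 1, where 1 is 0.05 m, a list of three; "rotation": the turn, a rotation vector about the tool's x, y, z normalised to -1 to 1, where 1 is 6 degrees, a list of three. In form: {"fingers": [fingers, ...], "travel": [[dx, dy, dz], ...], "rotation": [[ax, ay, az], ...]}. A call has 1 to 12 rows; each row shifts and turns the commanded pose from where the row before left it, along the tool's axes as they then stand; what a row does not reach is not made up. A row lasts 1/10 s, in which the tool goes at most 50 mm and 8.59 degrees, less where a joint would pass 70% of its speed; a pose out of reach is approached as far as the arm can. A call with a number of a shift or a turn outside -1 to 1 is refused whole. A call with a gripper value outside its range is refused whole. The fingers move at their own pace and stop on an object; "newtons" is the grip in N (left out, the last holds). Time passes only in rows, so rows that do not move let the fingers close. It gives the time, the measured TCP pose, the force, the opening and the grip force at its end, in the units of the state.
- read_state(): the state, without advancing time (a new reading comes with each control period).
- read_camera(name): name is "scene" or "top"; returns a dict with "image" (420x560x3 uint8, red, green, blue), "fx", "fy", "cx", "cy" (pixels), "k1" (the pictures are not rectified: a ray, as slopes to the right and down, at radius r is drawn at 1 + k1 r^2 times it, then the intrinsics apply), "extrinsics" (4x4, takes a point from world to camera coordinates). Camera axes: x right, y down, z forward; pixel columns grow to the right and rows downward; lengths in m; the calibration is good to about 2 mm. A picture is of the moment at which its call begins. There is no depth.
- finish_job(): hands the job in; it is judged then, once.
Trained networks look in the newest picture that a camera, given by its name, has taken for a name from the list of things; names that differ only in an ending like _2 or _b are one class to them, and where a whole thing is asked for, a point or a joint stands for the part that bears it (a point fixed in the world has none). Each returns a list of dicts, best first, with "p" (0 to 1); they miss things now and then, are a little off and sometimes report something else, mostly with a low value. They report only what shows in the picture. A call takes as long as a camera call. They do not tell look-alikes from the thing itself.
- regions_of(camera, name): "mask" (420x560 bool, what is visible of it) and "bbox" ([left, top, width, height] in pixels, round what is visible of it).
- tip_of(camera, name): "location" ([column, row] in pixels: a listed point, or the origin of a listed thing).
The state is a dict: "time": time; "q": joint angles; "joint_vel": joint speeds; "joint_torque": joint torques, N m; "tool_pos": TCP position; "tcp_rot": TCP orientation; "wrist_force": force on the tool from outside, world axes, zero at the start; "torque": the same for the moment, N m; "width": opening from 0.0 (shut) to 1.0 (fully open); "grip_force": force on a finger pad.
Only numpy, scipy, OpenCV 4.12 (cv2) and the standard library are available. Lean on these libraries where they do the work, as an engineer would, in place of code of your own. Each camera call takes 0.05 s, during which the arm holds its last target. There are 200 camera calls.

## Working session

There is one attempt and no reset: what is moved stays moved. The work goes in short steps, Python scripts to look and compute and a tool call to move; the robot and the scene stay as the last step left them, time stands still between calls to the robot, and variables do not carry over. Pictures are saved under pics/ and viewed, at most 10 in all, crops included, and the job is handed in when it is done.

Besides the shell and the picture viewer there is one more tool, called after "Emit:" as name(argument=value, ...), one argument or row to a line, values as JSON. apply_moves: Moves the arm, as the interface text tells. Scaled input: -1 to 1 covers 0.05 m each way for a shift and 6 degrees each way for a turn. Its arguments: {"type":"object","properties":{"fingers":{"type":"array","items":{"type":"number"}},"travel":{"type":"array","items":{"type":"array","items":{"type":"number"}}},"rotation":{"type":"array","items":{"type":"array","items":{"type":"number"}}},"newtons":{"type":"number"}},"required":["fingers","travel","rotation"]}

```bash
mkdir -p pics; cat > h.py <<'E'
from workcell import *
import numpy as np, cv2
from scipy.spatial.transform import Rotation as R
def ray(c,uv):
    K=np.array([[c['fx'],0,c['cx']],[0,c['fy'],c['cy']],[0,0,1.]])
    d=np.array([c['k1'],0,0,0,0.])
    p=cv2.undistortPoints(np.array([[uv]],float),K,d)[0,0]
    E=np.array(c['extrinsics']);Rm=E[:3,:3];o=-Rm.T@E[:3,3]
    return o,Rm.T@np.array([p[0],p[1],1])
def at_z(c,uv,z):
    o,d=ray(c,uv); return o+d*(z-o[2])/d[2]
def proj(c,P):
    E=np.array(c['extrinsics']);K=np.array([[c['fx'],0,c['cx']],[0,c['fy'],c['cy']],[0,0,1.]])
    return cv2.projectPoints(np.atleast_2d(P).astype(float),cv2.Rodrigues(E[:3,:3])[0],E[:3,3],K,np.array([c['k1'],0,0,0,0.]))[0][:,0]
E
python3 - <<'E'
from h import *
for n in('top','scene'):
    c=read_camera(n); cv2.imwrite(f'pics/{n}0.png',c['image'][:,:,::-1])
    print(n,c['fx'],c['k1'],(-c['extrinsics'][:3,:3].T@c['extrinsics'][:3,3]).round(3))
    for t in('carton','flap','sealer','stop','plunger','tray','sealed','gift','roll'):
        print(t,[(round(r['p'],2),np.round(r['location']).tolist(),at_z(c,r['location'],0.0275 if t=='flap' else 0)[:2].round(3).tolist()) for r in tip_of(n,t)[:4]],[(round(r['p'],2),r['bbox']) for r in regions_of(n,t)[:4]] if t in('carton','sealer','tray') else '')
print(read_state())
E
```

```text
top 387.2527010602431 -0.06438496136734773 [0.418 0.057 0.911]
carton [(0.96, [172.0, 299.0], [0.292, 0.318]), (0.8, [270.0, 153.0], [0.632, 0.08]), (0.77, [323.0, 121.0], [0.705, -0.052]), (0.58, [246.0, 286.0], [0.319, 0.143])] [(0.95, [243.4, 137.7, 47.4, 30.7]), (0.9, [148.7, 276.9, 36.9, 55.8]), (0.69, [299.0, 91.4, 53.0, 54.0]), (0.59, [214.6, 272.6, 53.4, 34.1])]
flap [(0.89, [335.0, 99.0], [0.75, -0.08]), (0.73, [170.0, 324.0], [0.24, 0.316]), (0.58, [264.0, 288.0], [0.315, 0.101])] 
sealer [(0.87, [407.0, 184.0], [0.545, -0.246])] [(0.6, [348.0, 142.0, 139.6, 68.6]), (0.25, [242.1, 137.3, 46.8, 29.1])]
stop [(0.46, [410.0, 186.0], [0.541, -0.252])] Traceback (most recent call last):
  File "<stdin>", line 6, in <module>
ValueError: it knows: carton, flap, gift, roll, sealed, sealer, stop, tray
```

View pics/top0.png

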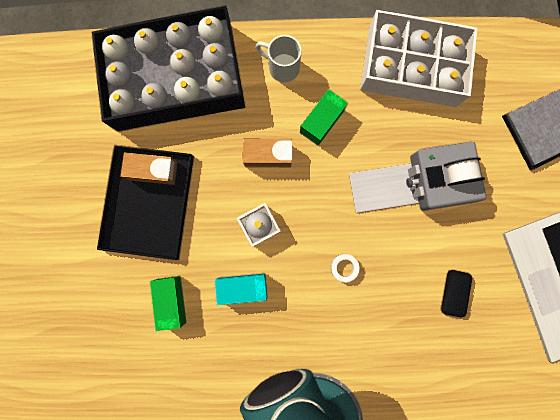

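The top view shows the brown carton at about (268,152) with its white flap to the right. The sealer is at (415,185) with its deck to the left, the tray at (147,203) with the sealed carton at (147,167), the gift at (258,225) and the roll at (345,268).

```bash
cat > m.py <<'E'
from h import *
from scipy.optimize import minimize
def box(x,y,a,L,W,H,z0=0,cx=0):
    P=np.array([[sx*L/2+cx,sy*W/2,z0+h] for sx in(-1,1) for sy in(-1,1) for h in(0,H)])
    c,s=np.cos(a),np.sin(a)
    return np.c_[x+c*P[:,0]-s*P[:,1],y+s*P[:,0]+c*P[:,1],P[:,2]]
def sil(c,pts,S=8):
    h=cv2.convexHull((proj(c,pts)*S).astype(np.float32))
    m=np.zeros((420*S//4,560*S//4),np.uint8)
    cv2.fillConvexPoly(m,(h/4+S/8).astype(np.int32),1); return m
def fit(views,x0,dims):   # views: [(cam,mask)]
    up=[cv2.resize(m.astype(np.uint8),None,fx=2,fy=2,interpolation=cv2.INTER_NEAREST) for _,m in views]
    def f(p):
        t=0
        for (c,_),u in zip(views,up):
            s=sil(c,box(*p,*dims)); t+=1-(s&u).sum()/max(1,(s|u).sum())
        return t
    best=None
    for k in range(3):
        p=np.array(x0) if best is None else best.x
        r=minimize(f,p,method='Nelder-Mead',options=dict(initial_simplex=[p,p+[.012,0,0],p+[0,.012,0],p+[0,0,.12]],xatol=2e-4,fatol=1e-4))
        if best is None or r.fun<best.fun: best=r
    return best.x.round(4),round(best.fun/len(views),3)
def pick(n,t,c,xy,z=0.02):
    uv=proj(c,[[*xy,z]])[0]; rs=[r for r in regions_of(n,t)]
    rs=[r for r in rs if abs(r['bbox'][0]+r['bbox'][2]/2-uv[0])<25 and abs(r['bbox'][1]+r['bbox'][3]/2-uv[1])<25]
    return rs[0] if rs else None
E
python3 - <<'E'
from m import *
C={}
for n in('top','scene'):
    c=C[n]=read_camera(n); cv2.imwrite(f'pics/{n}0.png',c['image'][:,:,::-1])
    print(n,c['fx'],c['k1'],(-c['extrinsics'][:3,:3].T@c['extrinsics'][:3,3]).round(3))
    for t in('flap','sealer','stop','tray','sealed','gift','roll'):
        print(t,[(round(r['p'],2),np.round(r['location']).tolist(),at_z(c,r['location'],0.0275 if t=='flap' else 0)[:2].round(3).tolist()) for r in tip_of(n,t)[:4]])
for t,xy,a,d in(('carton',(.632,.08),-1.57,(.11,.056,.055)),('sealed',(.595,.36),-1.6,(.11,.056,.055)),('gift',(.45,.11),.4,(.072,.072,.048)),('tray',(.5,.37),1.4,(.25,.19,.025))):
    V=[]
    for n in C:
        r=pick(n,t,C[n],xy)
        if r is None: print(t,n,'none');continue
        print(t,n,round(r['p'],2),r['bbox'],fit([(C[n],r['mask'])],[*xy,a],d)); V.append((C[n],r['mask']))
    if len(V)==2: print(t,'both',fit(V,[*xy,a],d))
c=C['top']
cv2.imwrite('pics/crop1.png',cv2.resize(c['image'][130:225,235:495,::-1],None,fx=3,fy=3,interpolation=cv2.INTER_CUBIC))
s=read_state(); print(s['tool_pos'],s['tcp_rot'],s['wrist_force'],s['width'],s['time'])
E
```

```text
top 387.2527010602431 -0.06438496136734773 [0.418 0.057 0.911]
flap [(0.96, [264.0, 288.0], [0.316, 0.1]), (0.92, [174.0, 325.0], [0.238, 0.306]), (0.89, [334.0, 96.0], [0.757, -0.078]), (0.79, [292.0, 153.0], [0.622, 0.027])]
sealer [(0.91, [410.0, 187.0], [0.539, -0.252])]
stop [(0.64, [270.0, 154.0], [0.63, 0.079]), (0.49, [408.0, 184.0], [0.546, -0.248])]
tray [(0.84, [149.0, 202.0], [0.523, 0.371])]
sealed [(0.92, [154.0, 170.0], [0.6, 0.36])]
gift [(0.88, [261.0, 228.0], [0.452, 0.105]), (0.54, [147.0, 200.0], [0.527, 0.376])]
roll [(0.93, [344.0, 270.0], [0.349, -0.085])]
scene 439.72755920297067 -0.12029690160745539 [ 0.971 -0.497  0.543]
flap [(0.7, [346.0, 319.0], [0.75, -0.083]), (0.69, [323.0, 247.0], [0.619, 0.036]), (0.64, [269.0, 138.0], [0.226, 0.323]), (0.56, [233.0, 182.0], [0.322, 0.093])]
sealer [(0.94, [177.0, 327.0], [0.544, -0.25])]
stop [(0.41, [283.0, 214.0], [0.47, 0.099])]
tray [(0.94, [374.0, 179.0], [0.541, 0.361])]
sealed [(0.94, [396.0, 189.0], [0.604, 0.356])]
gift [(0.76, [283.0, 215.0], [0.47, 0.098])]
roll [(0.96, [181.0, 230.0], [0.348, -0.082])]
c
[... 486 characters left out ...]
 0.5955,  0.3606, -1.6901]), np.float64(0.083))
gift top 0.57 [241.3, 203.6, 40.4, 42.1] (array([0.4581, 0.1088, 0.4752]), np.float64(0.05))
gift scene 0.94 [261.7, 184.9, 43.0, 40.0] (array([0.4576, 0.1097, 0.4521]), np.float64(0.051))
gift both (array([0.4574, 0.1092, 0.4708]), np.float64(0.051))
tray top 0.87 [98.8, 143.8, 93.5, 115.9] (array([0.4944, 0.3853, 1.4395]), np.float64(0.362))
tray scene 0.86 [310.3, 138.8, 124.0, 70.4] (array([0.4704, 0.3691, 1.9183]), np.float64(0.461))
tray both (array([0.4897, 0.404 , 1.5067]), np.float64(0.426))
[ 0.28982643 -0.60962446  0.23128624] [3.06455881e+00 6.91420726e-01 2.85662146e-05] [ 0.14528677  0.23099087 -0.18583569] 0.9992530962921325 1.55
```

View pics/scene0.png

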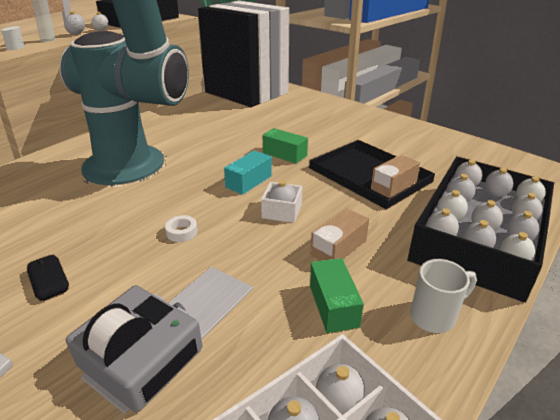

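View pics/crop1.png

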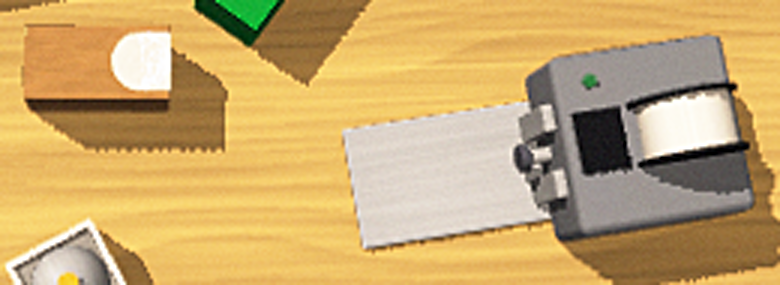

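The scene view shows the carton at (340,237) with its flap towards the sealer, whose deck is at (210,300). The turquoise and green boxes are look-alikes. The crop gives the deck's left corners at about (350,173) and (357,213). Next I'll fit the deck and the tray.

```bash
cat >> m.py <<'E'
def rows(s,tgt,yaw=None,n=None,vmax=.045):
    """tgt TCP world, yaw = world angle of tool y (tool kept down); prints rows"""
    Rm=R.from_rotvec(s['tcp_rot']); p=np.array(s['tool_pos'])
    if yaw is None: T=Rm
    else:
        y=np.array([np.cos(yaw),np.sin(yaw),0]);z=np.array([0,0,-1.]);T=R.from_matrix(np.c_[np.cross(y,z),y,z])
    rv=(Rm.inv()*T).as_rotvec(); d=np.array(tgt)-p
    if n is None: n=int(max(np.ceil(np.linalg.norm(d)/vmax),np.ceil(np.abs(np.degrees(rv)).max()/5.5),1))
    tr=[];cur=Rm
    for i in range(n):
        tr.append((cur.inv().apply(d/n)/.05).round(2).tolist()); cur=cur*R.from_rotvec(rv/n)
    print('n',n,'travel',tr,'rot each',(np.degrees(rv)/n/6).round(3).tolist())
E
python3 - <<'E'
from m import *
c=read_camera('top'); im=cv2.cvtColor(c['image'],cv2.COLOR_RGB2HSV)
m=((im[...,1]<50)&(im[...,2]>110)).astype(np.uint8); w=np.zeros_like(m); w[160:222,340:398]=1
m=m*w; m=cv2.morphologyEx(m,cv2.MORPH_OPEN,np.ones((3,3),np.uint8))
k,l,st,_=cv2.connectedComponentsWithStats(m); i=1+np.argmax(st[1:,4]); m=(l==i).astype(np.uint8); print(st[i])
u=cv2.resize(m,None,fx=2,fy=2,interpolation=cv2.INTER_NEAREST); U=cv2.resize(w,None,fx=2,fy=2,interpolation=cv2.INTER_NEAREST)
def f(p):
    s=sil(c,box(*p,.14,.096,.006,0,-.07))&U; return 1-(s&u).sum()/(s|u).sum()
p=np.array([.54,-.25,-1.42])
for _ in range(3):
    r=minimize(f,p,method='Nelder-Mead',options=dict(initial_simplex=[p,p+[.01,0,0],p+[0,.01,0],p+[0,0,.1]],xatol=1e-4,fatol=1e-5)); p=r.x
print('sealer',p.round(4),r.fun)
a=p[2]
for P in((0,-.025,.058),(0,.025,.058)): print('stop px',proj(c,[[p[0]+P[0]*np.cos(a)-P[1]*np.sin(a),p[1]+P[0]*np.sin(a)+P[1]*np.cos(a),P[2]]])[0].round(1))
# tray
for n in('top','scene'):
    c=read_camera(n)
    mt=regions_of(n,'tray')[0]['mask']|regions_of(n,'sealed')[0]['mask']
    h=cv2.convexHull(cv2.findNonZero(mt.astype(np.uint8))); mm=np.zeros(mt.shape,np.uint8); cv2.fillConvexPoly(mm,h,1)
    for a in(-.1,-.2,.1): print('tray',n,fit([(c,mm)],[.52,.372,a],(.25,.19,.025)))
E
```

```text
[ 350  166   48   46 1825]
sealer [ 0.5466 -0.2537 -1.4408] 0.02977700627587132
stop px [421.  190.6]
stop px [416.6 168.8]
tray top (array([ 0.5224,  0.3755, -0.1501]), np.float64(0.018))
tray top (array([ 0.522 ,  0.3758, -0.1476]), np.float64(0.02))
tray top (array([ 0.5223,  0.3757, -0.1508]), np.float64(0.018))
tray scene (array([ 0.521 ,  0.3758, -0.1574]), np.float64(0.044))
tray scene (array([ 0.5214,  0.3768, -0.1522]), np.float64(0.042))
tray scene (array([ 0.5212,  0.3759, -0.147 ]), np.float64(0.043))
```

```bash
python3 - <<'E'
from m import *
c=read_camera('top'); g=c['image'].astype(float); g=g.max(2)-g.min(2)  # chroma
g=cv2.GaussianBlur(g,(0,0),1)
def edge(cols,r0,slope,sgn,z):
    pts=[]
    for x in cols:
        r=r0+slope*(x-360); rr=np.arange(r-5,r+5,.1)
        v=cv2.remap(g.astype(np.float32),np.full((1,len(rr)),x,np.float32),rr[None].astype(np.float32),cv2.INTER_LINEAR)[0]
        d=np.gradient(v)*sgn; pts.append(at_z(c,(x,rr[np.argmax(d)]),z)[:2])
    vx,vy,x0,y0=cv2.fitLine(np.array(pts,np.float32),cv2.DIST_HUBER,0,.001,.001).ravel()
    if vy>0: vx,vy=-vx,-vy
    return np.arctan2(vy,vx),np.array([x0,y0])
a1,p1=edge(range(356,404,2),171.2,-.148,-1,.006); a2,p2=edge(range(362,408,2),212.2,-.14,1,.003)
a=(a1+a2)/2; n=np.array([-np.sin(a),np.cos(a)])
print(a1,a2,'width',(p1-p2)@n,'mid',((p1+p2)/2).round(4),'axis offset at sealer est',(np.array([.5466,-.2537])-(p1+p2)/2)@n)
cv2.imwrite('pics/crop2.png',cv2.resize(c['image'][140:220,335:500,::-1],None,fx=4.8,fy=4.8,interpolation=cv2.INTER_CUBIC))
s=read_state(); rows(s,[.622,.094,.15],-.03)
E
```

```text
-1.4478738 -1.42964 width 0.09661354 mid [ 0.5377 -0.1857] axis offset at sealer est -0.0001193367642854503
n 18 travel [[0.67, -0.55, 0.09], [0.7, -0.51, 0.09], [0.73, -0.46, 0.09], [0.76, -0.42, 0.09], [0.78, -0.37, 0.09], [0.8, -0.32, 0.09], [0.82, -0.27, 0.09], [0.84, -0.22, 0.09], [0.85, -0.17, 0.09], [0.86, -0.12, 0.09], [0.86, -0.07, 0.09], [0.86, -0.01, 0.09], [0.86, 0.04, 0.09], [0.86, 0.09, 0.09], [0.85, 0.14, 0.09], [0.84, 0.2, 0.09], [0.83, 0.25, 0.09], [0.81, 0.3, 0.09]] rot each [-0.0, -0.0, -0.582]
```

View pics/crop2.png

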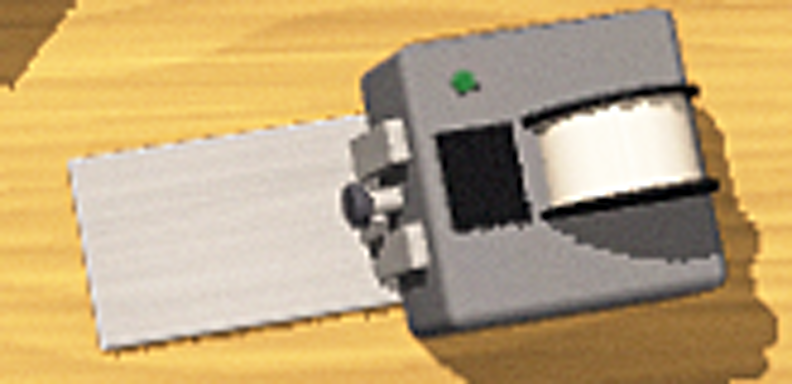

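The crop confirms the sealer fit: the predicted stop edges fall on the stops at about (417,169) and (421,191). Moving to above the carton.

Emit:
apply_moves(
  fingers=[1,1,1,1,1,1,1,1,1,1,1,1],
  travel=[
    [0.67,-0.55,0.09],
    [0.7,-0.51,0.09],
    [0.73,-0.46,0.09],
    [0.76,-0.42,0.09],
    [0.78,-0.37,0.09],
    [0.8,-0.32,0.09],
    [0.82,-0.27,0.09],
    [0.84,-0.22,0.09],
    [0.85,-0.17,0.09],
    [0.86,-0.12,0.09],
    [0.86,-0.07,0.09],
    [0.86,-0.01,0.09],
  ],
  rotation=[
    [0,0,-0.58],
    [0,0,-0.58],
    [0,0,-0.58],
    [0,0,-0.58],
    [0,0,-0.58],
    [0,0,-0.58],
    [0,0,-0.58],
    [0,0,-0.58],
    [0,0,-0.58],
    [0,0,-0.58],
    [0,0,-0.58],
    [0,0,-0.58],
  ],
  newtons=60,
)

```text
time: 3.15
tool_pos: [0.5124, -0.1389, 0.1775]
tcp_rot: [2.614, 1.741, 0.001]
wrist_force: [-0.0, -0.3, 0.1]
width: 0.998
grip_force: 0.0
```

Emit:
apply_moves(
  fingers=[1,1,1,1,1,1,1],
  travel=[
    [0.86,0.04,0.09],
    [0.86,0.09,0.09],
    [0.85,0.14,0.09],
    [0.84,0.2,0.09],
    [0.83,0.25,0.09],
    [0.81,0.3,0.09],
    [0,0,0],
  ],
  rotation=[
    [0,0,-0.58],
    [0,0,-0.58],
    [0,0,-0.58],
    [0,0,-0.58],
    [0,0,-0.58],
    [0,0,-0.58],
    [0,0,0],
  ],
)

```text
time: 3.85
tool_pos: [0.625, 0.0979, 0.1498]
tcp_rot: [-2.252, -2.189, -0.003]
wrist_force: [-0.3, -0.4, -0.5]
width: 1.0
grip_force: 0.0
```

```bash
python3 - <<'E'
from m import *
s=read_state(); print(s['tool_pos'],s['tcp_rot'],s['time'],s['q'])
rows(s,[.623,.091,.15],-.035);
c=read_camera('top')
E
```

```text
[0.62498483 0.0979046  0.14975026] [-2.25230669 -2.18907504 -0.00303517] 3.85 [0.11504535 0.24505627 1.78265575 0.0019698  1.1128025  0.14264729]
n 1 travel [[-0.14, -0.04, -0.01]] rot each [0.008, -0.018, 0.062]
```

Emit:
apply_moves(
  fingers=[1,1,1,1,1,1],
  travel=[
    [-0.14,-0.04,0],
    [0,0,0.7],
    [0,0,0.7],
    [0,0,0.7],
    [0,0,0.6],
    [0,0,0.1],
  ],
  rotation=[
    [0,0,0.06],
    [0,0,0],
    [0,0,0],
    [0,0,0],
    [0,0,0],
    [0,0,0],
  ],
)

```text
time: 4.5
tool_pos: [0.6167, 0.0837, 0.0062]
tcp_rot: [-2.265, -2.17, 0.011]
wrist_force: [-0.0, -0.4, -0.7]
width: 0.996
grip_force: 0.0
```

Emit:
apply_moves(
  fingers=[0,0,0,0,0,0,0,0,0,0],
  travel=[
    [0,0,0],
    [0,0,0],
    [0,0,0],
    [0,0,0],
    [0,0,0],
    [0,0,0],
    [0,0,0],
    [0,0,0],
    [0,0,0],
    [0,0,0],
  ],
  rotation=[
    [0,0,0],
    [0,0,0],
    [0,0,0],
    [0,0,0],
    [0,0,0],
    [0,0,0],
    [0,0,0],
    [0,0,0],
    [0,0,0],
    [0,0,0],
  ],
)

```text
time: 5.5
tool_pos: [0.6234, 0.0861, 0.013]
tcp_rot: [2.263, 2.174, 0.005]
wrist_force: [1.2, -2.0, 6.3]
width: 0.647
grip_force: 64.8
```

Emit:
apply_moves(
  fingers=[0,0,0],
  travel=[
    [0,0,-0.4],
    [0,0,-0.6],
    [0,0,0],
  ],
  rotation=[
    [0,0,0],
    [0,0,0],
    [0,0,0],
  ],
)

```text
time: 5.8
tool_pos: [0.6247, 0.0868, 0.0649]
tcp_rot: [2.262, 2.173, 0.01]
wrist_force: [1.4, -0.1, -2.1]
width: 0.648
grip_force: 64.5
```

```bash
python3 - <<'E'
from m import *
s=read_state(); print(s['tool_pos'],s['tcp_rot'],s['time'],s['wrist_force'])
rows(s,[.5353,-.1674,.062],.131,vmax=.035)
E
```

```text
[0.62472594 0.08684254 0.06492395] [2.26155366 2.17329203 0.01034269] 5.8 [ 1.40725133 -0.07228012 -2.07271201]
n 8 travel [[-0.64, -0.2, 0.0], [-0.64, -0.21, 0.01], [-0.63, -0.23, 0.01], [-0.63, -0.24, 0.01], [-0.62, -0.25, 0.01], [-0.62, -0.27, 0.01], [-0.61, -0.28, 0.01], [-0.61, -0.29, 0.01]] rot each [0.01, -0.001, -0.204]
```

Emit:
apply_moves(
  fingers=[0,0,0,0,0,0,0,0,0,0],
  travel=[
    [-0.32,-0.1,0],
    [-0.64,-0.2,0],
    [-0.64,-0.21,0.01],
    [-0.63,-0.23,0.01],
    [-0.63,-0.24,0.01],
    [-0.62,-0.25,0.01],
    [-0.62,-0.27,0.01],
    [-0.61,-0.28,0.01],
    [-0.3,-0.15,0],
    [0,0,0],
  ],
  rotation=[
    [0,0,-0.1],
    [0,0,-0.2],
    [0,0,-0.2],
    [0,0,-0.2],
    [0,0,-0.2],
    [0,0,-0.2],
    [0,0,-0.2],
    [0,0,-0.2],
    [0,0,-0.13],
    [0,0,0],
  ],
)

```text
time: 6.8
tool_pos: [0.5317, -0.1693, 0.0563]
tcp_rot: [-2.074, -2.358, 0.001]
wrist_force: [-0.3, -0.7, -2.0]
width: 0.648
grip_force: 64.3
```

```bash
python3 - <<'E'
from m import *
s=read_state(); print(s['tool_pos'],s['tcp_rot'],s['time'],s['wrist_force'])
rows(s,[.5353,-.1674,.0205],.131,n=4)
for n in('scene','top'):
    c=read_camera(n); cv2.imwrite(f'pics/{n}1.png',c['image'][:,:,::-1])
    for t in('carton','flap'): print(n,t,[(round(r['p'],2),np.round(r['location'],1).tolist()) for r in tip_of(n,t)])
    print(proj(c,[[.5353+.057*.1304,-.1674-.057*.9915,s['tool_pos'][2]-.013+.0275]]))
E
```

```text
[ 0.53165793 -0.16929995  0.05625921] [-2.07409219e+00 -2.35806810e+00  1.42176287e-03] 6.8 [-0.29175442 -0.68799476 -1.96471743]
n 4 travel [[0.01, 0.02, 0.18], [0.01, 0.02, 0.18], [0.01, 0.02, 0.18], [0.01, 0.02, 0.18]] rot each [-0.003, -0.001, -0.007]
scene carton [(0.92, [248.8, 178.7]), (0.91, [332.2, 306.6]), (0.76, [204.1, 279.2]), (0.64, [284.5, 154.9])]
scene flap [(0.82, [181.2, 285.8]), (0.7, [348.4, 315.4]), (0.64, [266.3, 141.4]), (0.57, [234.8, 181.8])]
[[183.45036624 285.66166429]]
top carton [(0.98, [380.7, 184.8]), (0.92, [321.5, 123.5]), (0.75, [172.0, 299.4]), (0.65, [246.0, 286.1])]
top flap [(0.83, [171.7, 327.6]), (0.63, [335.2, 97.4]), (0.55, [266.7, 289.0])]
[[407.58308907 180.88649058]]
```

View pics/scene1.png

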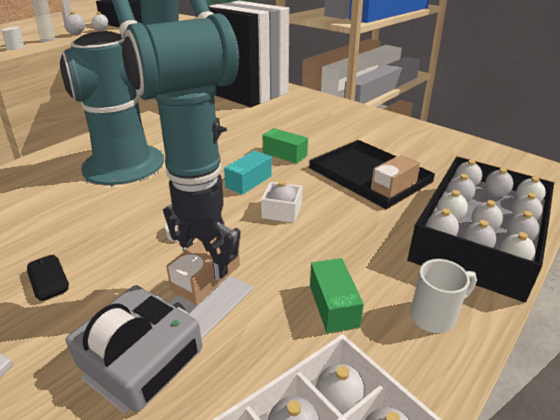

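The scene view shows the carton gripped at about (200,270), with the flap end (181,286) facing the machine and matching the prediction. Lowering it to the deck.

Emit:
apply_moves(
  fingers=[0,0,0,0,0,0],
  travel=[
    [0.01,0.02,0.18],
    [0.01,0.02,0.18],
    [0.01,0.02,0.18],
    [0.01,0.02,0.15],
    [0,0,0],
    [0,0,0],
  ],
  rotation=[
    [0,0,0],
    [0,0,0],
    [0,0,0],
    [0,0,0],
    [0,0,0],
    [0,0,0],
  ],
)

```text
time: 7.7
tool_pos: [0.5366, -0.165, 0.0222]
tcp_rot: [-2.071, -2.361, 0.001]
wrist_force: [-0.5, -0.3, -1.9]
width: 0.647
grip_force: 64.3
```

```bash
cat > st.py <<'E'
from m import *
s=read_state(); a=-1.4408; p=np.array(s['tool_pos']); d=p[:2]-[.5466,-.2537]
ex=np.array([np.cos(a),np.sin(a)]);ey=np.array([-ex[1],ex[0]])
M=R.from_rotvec(s['tcp_rot']).as_matrix()
print('sealer frame x,y',(d@ex).round(4),(d@ey).round(4),'z',p[2].round(4),'yaw',np.arctan2(M[1,1],M[0,1]).round(4),'tilt',M[:,2].round(3),'F along,lat,z',(s['wrist_force'][:2]@ex).round(1),(s['wrist_force'][:2]@ey).round(1),s['wrist_force'][2].round(1),'t',s['time'])
E
python3 st.py
```

```text
sealer frame x,y -0.0892 0.0016 z 0.0222 yaw 0.1307 tilt [-0.001  0.    -1.   ] F along,lat,z 0.2 -0.6 -1.9 t 7.7
```

Emit:
apply_moves(
  fingers=[0,0,0,0,0,0,0],
  travel=[
    [0,-0.03,0.05],
    [-0.14,0,0],
    [-0.14,0,0],
    [-0.1,0,0],
    [-0.08,0,0],
    [-0.06,0,0],
    [0,0,0],
  ],
  rotation=[
    [0,0,0],
    [0,0,0],
    [0,0,0],
    [0,0,0],
    [0,0,0],
    [0,0,0],
    [0,0,0],
  ],
)

```text
time: 8.4
tool_pos: [0.5388, -0.1905, 0.0206]
tcp_rot: [-2.072, -2.359, -0.002]
wrist_force: [0.1, 7.6, 1.3]
width: 0.649
grip_force: 64.4
```

```bash
python3 st.py
```

```text
sealer frame x,y -0.0636 0.0005 z 0.0206 yaw 0.1294 tilt [-0.     0.002 -1.   ] F along,lat,z -7.5 1.1 1.3 t 8.4
```

Emit:
apply_moves(
  fingers=[0,0,0,0,0],
  travel=[
    [-0.05,0,0],
    [-0.05,0,0],
    [-0.03,0,0],
    [0,0,0],
    [0,0,0],
  ],
  rotation=[
    [0,0,0],
    [0,0,0],
    [0,0,0],
    [0,0,0],
    [0,0,0],
  ],
)

```text
time: 8.9
tool_pos: [0.5393, -0.1952, 0.0205]
tcp_rot: [-2.071, -2.357, -0.004]
wrist_force: [-0.5, 13.1, 3.4]
width: 0.646
grip_force: 64.9
```

```bash
python3 st.py
```

```text
sealer frame x,y -0.059 0.0004 z 0.0205 yaw 0.1291 tilt [-0.001  0.004 -1.   ] F along,lat,z -13.0 1.2 3.4 t 8.9
```

Emit:
apply_moves(
  fingers=[0,0,0,0,0],
  travel=[
    [-0.05,0,0],
    [-0.05,0,0],
    [0,0,0],
    [0,0,0],
    [0,0,0],
  ],
  rotation=[
    [0,0,0],
    [0,0,0],
    [0,0,0],
    [0,0,0],
    [0,0,0],
  ],
)

```text
time: 9.4
tool_pos: [0.5395, -0.1953, 0.0204]
tcp_rot: [-2.069, -2.351, -0.011]
wrist_force: [-0.1, 29.5, 9.5]
width: 0.651
grip_force: 65.2
```

```bash
python3 st.py
```

```text
sealer frame x,y -0.0589 0.0005 z 0.0204 yaw 0.1273 tilt [-0.003  0.012 -1.   ] F along,lat,z -29.3 3.7 9.5 t 9.4
```

It's firmly on the stops: the force rose and the position didn't change. I'll ease off slightly and hold.

Emit:
apply_moves(
  fingers=[0,0,0,0,0,0,0,0,0,0,0,0],
  travel=[
    [0.05,0,0],
    [0,0,0],
    [0,0,0],
    [0,0,0],
    [0,0,0],
    [0,0,0],
    [0,0,0],
    [0,0,0],
    [0,0,0],
    [0,0,0],
    [0,0,0],
    [0,0,0],
  ],
  rotation=[
    [0,0,0],
    [0,0,0],
    [0,0,0],
    [0,0,0],
    [0,0,0],
    [0,0,0],
    [0,0,0],
    [0,0,0],
    [0,0,0],
    [0,0,0],
    [0,0,0],
    [0,0,0],
  ],
)

```text
time: 10.6
tool_pos: [0.5394, -0.1953, 0.0203]
tcp_rot: [-2.07, -2.354, -0.007]
wrist_force: [-0.2, 19.8, 5.1]
width: 0.653
grip_force: 64.9
```

Emit:
apply_moves(
  fingers=[0,0,0,0,0,0,0,0,0,0,0,0],
  travel=[
    [0,0,0],
    [0,0,0],
    [0,0,0],
    [0,0,0],
    [0,0,0],
    [0,0,0],
    [0,0,0],
    [0,0,0],
    [0,0,0],
    [0,0,0],
    [0,0,0],
    [0,0,0],
  ],
  rotation=[
    [0,0,0],
    [0,0,0],
    [0,0,0],
    [0,0,0],
    [0,0,0],
    [0,0,0],
    [0,0,0],
    [0,0,0],
    [0,0,0],
    [0,0,0],
    [0,0,0],
    [0,0,0],
  ],
)

```text
time: 11.8
tool_pos: [0.5394, -0.1952, 0.0203]
tcp_rot: [-2.07, -2.354, -0.007]
wrist_force: [0.6, 21.2, 5.4]
width: 0.65
grip_force: 64.9
```

```bash
python3 st.py; python3 - <<'E'
from m import *
c=read_camera('top'); cv2.imwrite('pics/crop3.png',cv2.resize(c['image'][120:240,310:510,::-1],None,fx=3.9,fy=3.9,interpolation=cv2.INTER_CUBIC))
c=read_camera('scene'); cv2.imwrite('pics/crop4.png',cv2.resize(c['image'][220:410,60:280,::-1],None,fx=3.1,fy=3.1,interpolation=cv2.INTER_CUBIC))
E
```

```text
sealer frame x,y -0.0589 0.0004 z 0.0203 yaw 0.1284 tilt [-0.002  0.008 -1.   ] F along,lat,z -20.9 3.4 5.4 t 11.8
```

View pics/crop4.png

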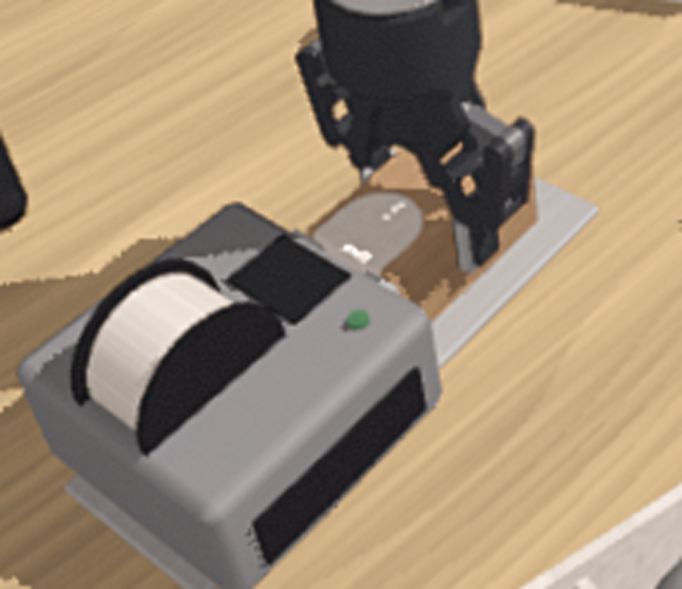

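View pics/crop3.png

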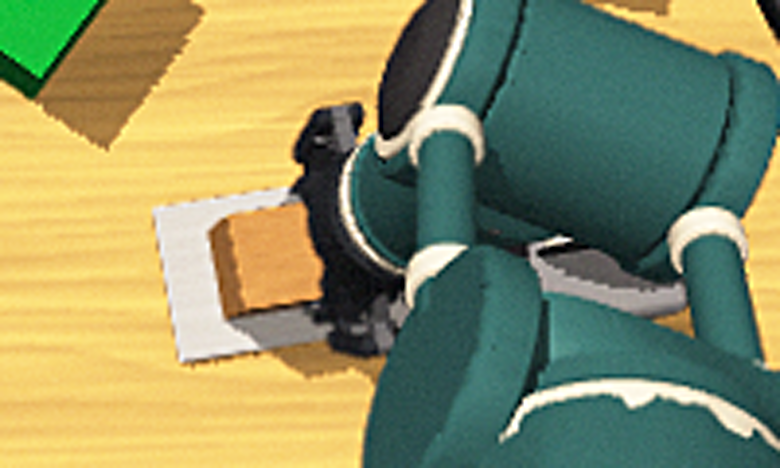

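Both crops show the carton square and centred on the deck, with its flap end against the stops. It has been held at about 20 N for more than 2 s. Withdrawing and lifting.

Emit:
apply_moves(
  fingers=[0,0,0,0,0,0,0,0],
  travel=[
    [0.1,0,-0.03],
    [0.3,0,-0.1],
    [0.4,0,-0.3],
    [0.2,0,-0.6],
    [0,0,-0.7],
    [0,0,-0.7],
    [0,0,-0.4],
    [0,0,0],
  ],
  rotation=[
    [0,0,0],
    [0,0,0],
    [0,0,0],
    [0,0,0],
    [0,0,0],
    [0,0,0],
    [0,0,0],
    [0,0,0],
  ],
)

```text
time: 12.7
tool_pos: [0.5367, -0.152, 0.1669]
tcp_rot: [2.065, 2.354, 0.005]
wrist_force: [0.9, 1.1, -2.0]
width: 0.648
grip_force: 64.8
```

```bash
python3 st.py; python3 -c "
from m import *
rows(read_state(),[.4878,.384,.16],-.15,vmax=.038)"
```

```text
sealer frame x,y -0.1021 0.0034 z 0.1669 yaw 0.1308 tilt [ 0.009 -0.004 -1.   ] F along,lat,z -1.0 1.0 -2.0 t 12.7
n 15 travel [[0.72, 0.03, 0.01], [0.72, 0.02, 0.01], [0.72, 0.0, 0.01], [0.72, -0.01, 0.01], [0.72, -0.03, 0.01], [0.72, -0.04, 0.01], [0.72, -0.05, 0.01], [0.71, -0.07, 0.01], [0.71, -0.08, 0.01], [0.71, -0.09, 0.01], [0.71, -0.11, 0.01], [0.71, -0.12, 0.01], [0.71, -0.13, 0.01], [0.7, -0.15, 0.01], [0.7, -0.16, 0.01]] rot each [0.006, 0.003, 0.179]
```

Emit:
apply_moves(
  fingers=[0,0,0,0,0,0,0,0,0,0,0,0],
  travel=[
    [0.36,0.01,0],
    [0.72,0.02,0],
    [0.72,0.02,0],
    [0.72,0,0],
    [0.72,-0.01,0],
    [0.72,-0.03,0],
    [0.72,-0.04,0],
    [0.72,-0.05,0],
    [0.71,-0.07,0],
    [0.71,-0.08,0],
    [0.71,-0.09,0],
    [0.71,-0.11,0],
  ],
  rotation=[
    [0,0,0.09],
    [0,0,0.18],
    [0,0,0.18],
    [0,0,0.18],
    [0,0,0.18],
    [0,0,0.18],
    [0,0,0.18],
    [0,0,0.18],
    [0,0,0.18],
    [0,0,0.18],
    [0,0,0.18],
    [0,0,0.18],
  ],
)

```text
time: 13.9
tool_pos: [0.4979, 0.2621, 0.16]
tcp_rot: [2.316, 2.122, -0.003]
wrist_force: [0.2, -0.6, -0.9]
width: 0.649
grip_force: 64.8
```

Emit:
apply_moves(
  fingers=[0,0,0,0,0,0],
  travel=[
    [0.71,-0.12,0],
    [0.71,-0.13,0],
    [0.7,-0.15,0],
    [0.35,-0.08,0],
    [0,0,0],
    [0,0,0],
  ],
  rotation=[
    [0,0,0.18],
    [0,0,0.18],
    [0,0,0.18],
    [0,0,0.09],
    [0,0,0],
    [0,0,0],
  ],
)

```text
time: 14.5
tool_pos: [0.4879, 0.3861, 0.1601]
tcp_rot: [2.382, 2.047, -0.004]
wrist_force: [-0.2, -0.3, -2.6]
width: 0.649
grip_force: 64.8
```

```bash
python3 -c "
from m import *
s=read_state();print(s['tool_pos'],s['time']);rows(s,[.4878,.384,.025],-.15,n=4)
M=R.from_rotvec(s['tcp_rot']).as_matrix();print(M[:,2].round(3))"
```

```text
[0.48790165 0.38608729 0.16005693] 14.5
n 4 travel [[-0.01, 0.0, 0.68], [-0.01, 0.0, 0.68], [-0.01, 0.0, 0.68], [-0.01, 0.0, 0.68]] rot each [-0.003, 0.006, -0.002]
[-0.002 -0.002 -1.   ]
```

Emit:
apply_moves(
  fingers=[0,0,0,0,0,0,0,0],
  travel=[
    [-0.04,0,0.5],
    [0,0,0.6],
    [0,0,0.6],
    [0,0,0.5],
    [0,0,0.3],
    [0,0,0.2],
    [0,0,0.06],
    [0,0,0],
  ],
  rotation=[
    [0,0,0],
    [0,0,0],
    [0,0,0],
    [0,0,0],
    [0,0,0],
    [0,0,0],
    [0,0,0],
    [0,0,0],
  ],
)

```text
time: 15.3
tool_pos: [0.4888, 0.3848, 0.0242]
tcp_rot: [2.384, 2.046, 0.001]
wrist_force: [-0.1, 0.3, -2.6]
width: 0.652
grip_force: 64.8
```

Emit:
apply_moves(
  fingers=[0,0,0,0],
  travel=[
    [0,0,0.04],
    [0,0,0.04],
    [0,0,0],
    [0,0,0],
  ],
  rotation=[
    [0,0,0],
    [0,0,0],
    [0,0,0],
    [0,0,0],
  ],
)

```text
time: 15.7
tool_pos: [0.4884, 0.385, 0.0202]
tcp_rot: [2.384, 2.046, 0.001]
wrist_force: [0.3, -0.1, -2.6]
width: 0.646
grip_force: 64.8
```

Emit:
apply_moves(
  fingers=[0,0,1,1,1,1,1,1,1],
  travel=[
    [0,0,0.02],
    [0,0,0],
    [0,0,0],
    [0,0,0],
    [0,0,0],
    [0,0,0],
    [0,0,0],
    [0,0,0],
    [0,0,0],
  ],
  rotation=[
    [0,0,0],
    [0,0,0],
    [0,0,0],
    [0,0,0],
    [0,0,0],
    [0,0,0],
    [0,0,0],
    [0,0,0],
    [0,0,0],
  ],
)

```text
time: 16.6
tool_pos: [0.4883, 0.3848, 0.0188]
tcp_rot: [-2.384, -2.046, 0.0]
wrist_force: [0.1, 0.5, -0.4]
width: 0.999
grip_force: 0.0
```

Emit:
apply_moves(
  fingers=[1,1,1,1,1,1,1,1,1,1,1,1],
  travel=[
    [0,0,-0.3],
    [0,0,-0.5],
    [0,0,-0.8],
    [0,0,-0.8],
    [0,0,-0.8],
    [-0.8,0,0],
    [-0.8,0,0],
    [-0.8,0,0],
    [-0.8,0,0],
    [-0.8,0,0],
    [-0.8,0,0],
    [0,0,0],
  ],
  rotation=[
    [0,0,0],
    [0,0,0],
    [0,0,0],
    [0,0,0],
    [0,0,0],
    [0,0,0],
    [0,0,0],
    [0,0,0],
    [0,0,0],
    [0,0,0],
    [0,0,0],
    [0,0,0],
  ],
)

```text
time: 17.8
tool_pos: [0.451, 0.144, 0.1797]
tcp_rot: [2.387, 2.041, -0.001]
wrist_force: [-0.3, 0.6, 0.8]
width: 0.999
grip_force: 0.0
```

```bash
python3 - <<'E'
from m import *
c=read_camera('top'); cv2.imwrite('pics/top9.png',c['image'][:,:,::-1])
r=pick('top','carton',c,(.487,.381));print(r and fit([(c,r['mask'])],[.487,.381,-1.72],(.11,.056,.055,.005)))
s=read_state(); print(s['tool_pos'],s['time'],s['wrist_force'])
E
```

```text
None
[0.45227106 0.14713643 0.17999418] 17.9 [-0.49675977 -0.24052205 -0.82532624]
```

View pics/top9.png

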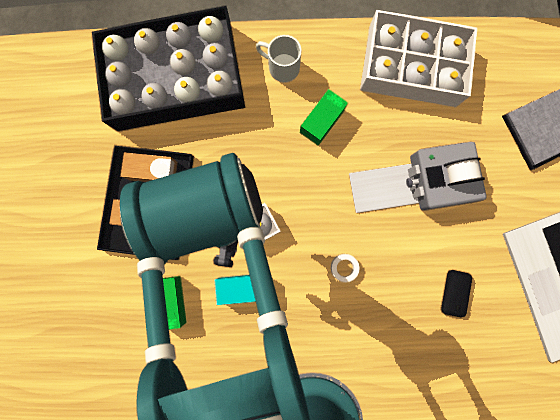

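The arm hides the tray at about (150,205). Clearing it further away.

Emit:
apply_moves(
  fingers=[1,1,1,1,1,1,1,1,1],
  travel=[
    [-0.8,-0.1,-0.2],
    [-0.8,0.2,-0.2],
    [-0.8,0.2,0],
    [-0.8,0.2,0],
    [-0.8,0.2,0],
    [-0.8,0.2,0],
    [-0.8,0.2,0],
    [-0.4,0.1,0],
    [0,0,0],
  ],
  rotation=[
    [0,0,0],
    [0,0,0],
    [0,0,0],
    [0,0,0],
    [0,0,0],
    [0,0,0],
    [0,0,0],
    [0,0,0],
    [0,0,0],
  ],
)

```text
time: 18.8
tool_pos: [0.4672, -0.1596, 0.1995]
tcp_rot: [2.385, 2.043, 0.001]
wrist_force: [-0.2, 0.8, -0.0]
width: 1.001
grip_force: 0.0
```

```bash
python3 - <<'E'
from m import *
for n in('top','scene'):
    c=read_camera(n)
    if n=='top': cv2.imwrite('pics/crop9.png',cv2.resize(c['image'][120:300,80:320,::-1],None,fx=3.2,fy=3.2))
    for t,x in(('carton',(.487,.381,-1.72)),('sealed',(.5955,.3606,-1.7))):
        r=pick(n,t,c,x[:2],.03);print(n,t,r and fit([(c,r['mask'])],x,(.11,.056,.055,.005)))
    r=pick(n,'gift',c,(.457,.109));print(n,'gift',r and fit([(c,r['mask'])],[.457,.109,.47],(.072,.072,.048)))
    print('roll',[at_z(c,r['location'],0)[:2].round(3) for r in tip_of(n,'roll')[:1]])
s=read_state(); print(s['tool_pos'],s['time'])
E
```

```text
top carton (array([ 0.4891,  0.3826, -1.7228]), np.float64(0.041))
top sealed (array([ 0.597 ,  0.3603, -1.6987]), np.float64(0.058))
top gift (array([0.4579, 0.109 , 0.4596]), np.float64(0.044))
roll [array([ 0.358, -0.091])]
scene carton (array([ 0.4893,  0.3812, -1.7024]), np.float64(0.043))
scene sealed (array([ 0.5944,  0.3623, -1.6434]), np.float64(0.059))
scene gift (array([0.4579, 0.1093, 0.4657]), np.float64(0.036))
roll [array([ 0.352, -0.082])]
[ 0.46579046 -0.15732554  0.19884957] 19.3
```

View pics/crop9.png

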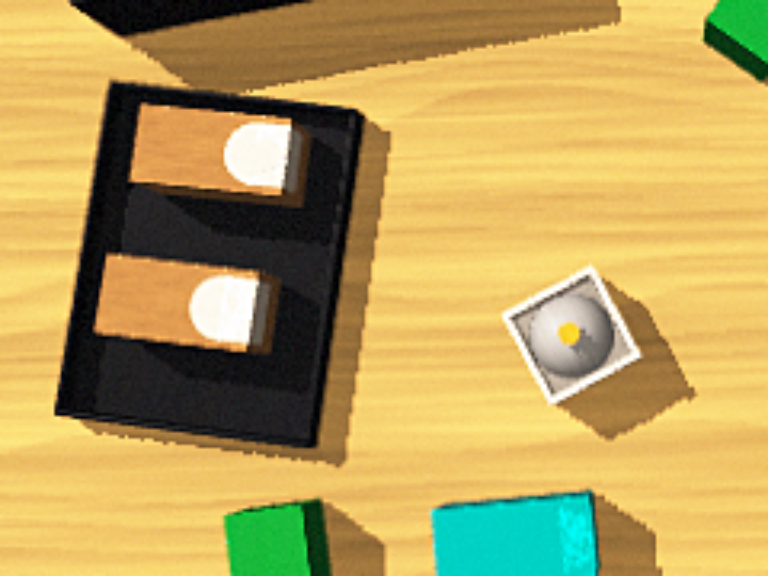

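The crop shows both cartons lying flat, right side up and parallel in the tray, at about (215,150) and (185,300). The finished carton, gift box and roll haven't moved. Handing in.

```bash
python3 -c "
from workcell import *
print(finish_job())"
```

```text
the job is handed in; nothing more can be done
None
```

The carton was held on the sealer's stops at about 20 N for over two seconds and now lies flat, right side up, in the tray; the finished carton, gift box and roll are undisturbed, and I've handed the job in at about 19 s (no verdict was returned).

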